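# Open the filter well of the leaf humidifier

### The job

Open the filter well of the grey leaf humidifier on the cigar roller's bench: press the orange snap tab right down, where it stays, then push the released white cover along its runners, over the sunken tab, until the blue filter well is completely uncovered. Leave the cover lying flat on the runners. Pick nothing up: the cover is only pushed, never lifted, and the cup, jar and wooden gauge block stay where they stand.

Things in the scene. Friction and masses are not known exactly. Their poses are not given: they have to be found in the camera images.
- humidifier: Grey box fixed to the bench, 110 mm (own x) by 273 mm (own y, -150 to +123). Origin on the bench, mid-width, 150 mm from its -y end. The cover slides to its +y on two runners, tops 60 mm up, with |x| < 32 mm between them free for fingers; cheeks outside them (inner faces x = +-42.5 mm) are 66 mm high. Behind the cover (y < -85) a deck 56 mm high; around the tab a sunk black deck 44 mm high.
- well (a point): Centre of the filter well's mouth, hidden under the cover at the start: humidifier x 0, y -50 mm, 60 mm above the bench. The well is 64 mm (x) by 70 mm (y -85 to -15); the blue-framed filter's top is 42 mm high. A bar 59 mm high (y -15 to -5) separates it from the tab.
- stop (a point): Middle of the inner face of the end stop that ends the runners: humidifier x 0, y +115 mm; the stop is 66 mm high.
- tab (a joint): Orange snap tab, travel in m: 0 up (starts at 0 to 0.002), 0.014 fully pressed down. It slides straight down with about 6 N of friction and no spring, so it stays where it is left. Below 0.010 it blocks the cover; fully down, its top lies 4 mm below the cover's underside and the cover passes over it.
- tab_top (a point): Centre of the tab's flat top, 34 mm (humidifier x) by 40 mm (humidifier y). At humidifier x 0, y +17 mm; 70 mm above the bench when up, 56 mm when fully down. Its edge towards the cover is at y -3 mm.
- cover: Loose white plate on the runners over the well, 80 (x) by 90 (y) by 6 mm, about 120 g. Origin: centre of its underside, axes as the humidifier's. Along its -y edge a push rib, 70 by 14 mm, top 20 mm above the underside, rear face flush with the plate's edge (y -45 mm). Seated: origin at humidifier y -50 to -54 mm; well fully open from y +30; it meets the end stop at y +70.
- cover_push (a point): Middle of the vertical rear (-y) face of the cover and rib, 12 mm above the cover's underside: the place to push towards the humidifier's +y.
- cup: Yellow plastic cup, bystander: rim radius 33 mm, 75 mm high, origin at the centre of its underside.
- jar: Amber glue jar, bystander: radius 28 mm, 75 mm high, origin at the centre of its underside.
- gauge: Wooden ring-gauge block with four holes, bystander: 60 by 60 by 24 mm, origin at the centre of its underside.
Mind the look-alikes: they are no part of the job. There is more than one size of the cover; the job needs the smallest.

How it is judged (in metres and radians):
On the way, in this order (a step that is already met when the one before it is completed fails the run):
1. the snap tab is pressed down while the cover is still on its seat (value of joint tab above 0.011 m and y of cover in the frame of humidifier below -0.04 m), for 0.1 s.
2. the cover is pushed clear of the well (y of cover in the frame of humidifier above 0.029 m), for 0.1 s.
At the end, for the whole second after the job is handed in: The cover lies at rest, flat on the runners (height within 3 mm, tilt under 0.06 rad), its origin at humidifier y of at least 29 mm, so that the whole well is open; the tab is still down (over 10 mm); the cup, jar and gauge are within 20 mm of where they stood (y of cover in the frame of humidifier between 0.029 and 0.074 m and z of cover in the frame of humidifier between 0.057 and 0.063 m and angle between cover's own z axis and vertical below 0.06 rad and angle between the y axis of cover and the y axis of humidifier, either way round below 0.15 rad and value of joint tab above 0.01 m and linear speed of cover below 0.01 m/s and distance of each of cup, jar, gauge from where it was at the start of the episode below 0.02 m); the robot touches nothing.
It fails at once if the cover is lifted (more than 12 mm) or tipped (z of cover in the frame of humidifier above 0.072 m or angle between cover's own z axis and vertical above 0.25 rad).
It fails at once if the cup, jar or gauge block is moved by over 20 mm, lifted or tipped (distance of any of cup, jar, gauge from where it was at the start of the episode above 0.02 m or angle between any of cup, jar, gauge's own z axis and vertical above 0.3 rad).
It also fails if it takes over 42 s, if anything falls off the work surface, if the arm or the gripper's body presses on something with over 40 N, if the wrist force passes 120 N, or if a joint passes its speed limit or range.

### The arm

A 7-joint arm with a two-finger parallel gripper is mounted at the origin on the work surface. World frame = base frame: x ahead of the robot, y to its left, z up, the work surface at z = 0. Lengths are in m, angles in degrees, forces in N, time in s.
With the tool pointing down it reaches from about 0.425 to 0.875 m from the base axis. Payload 4.7 kg.
Tool frame: the origin (TCP) lies between the finger pads; the fingertips stand 11 mm ahead of it and the grasp point (between the pads) lies 8 mm behind it (env.tcp_to_tips is the distance from the TCP to the fingertips, in m); z points along the fingers, y is the line along which they close (so a half turn about z gives the same grasp; the last joint's range is limited). The gripper opens to 87 mm and grips with 3 to 60 N. Pads are 19 mm wide; open, the fingers measure 117 mm over their backs; the gripper's body (75 mm by 190 mm) begins 51 mm behind the grasp point.
Start: joints at [64.922, 18.392, -4.016, 83.108, 1.295, 78.541, -3.26], TCP at [0.284, -0.585, 0.234] pointing down, gripper open.
Joint ranges: [-163.93, 163.93], [-17.29, 119.83], [-79.2, 71.16], [3.27, 140.29], [-89.18, 269.18], [5.43, 117.66], [-154.24, 154.24]. Speed limits (degrees/s): [147.25, 147.25, 180, 180, 180, 180, 180].

### API

Orientations are given as [roll, pitch, yaw] about the fixed x, y, z axes, in that order (R = Rz(yaw) Ry(pitch) Rx(roll)).
In Python, from cell import env, viewer gives the robot as it stands.
- The arm moves only by the tool step_arm, never from a script. Its arguments are lists of equal length, an entry for each row: "delta_pos": the shift along the tool's x, y, z in units of 0.2 m (1.0 is 0.2 m), a list of three; "rot": the turn, a rotation vector about the tool's x, y, z in units of 1.5 rad (1.0 is 1.5 rad), a list of three; "gripper": the gripper command: -1 is shut, 1 is fully open, values between are in proportion. A call has 1 to 20 rows; each row is the pose to reach, as a shift and turn from the pose commanded when the call began, along the tool's axes at that moment; what a row does not reach only later rows make up. A row lasts 1/8 s, in which the tool goes at most 62.5 mm and 10.7 degrees, less where a joint would pass 70% of its speed; a pose out of reach is approached as far as the arm can. A call with a number of a shift or a turn outside -1 to 1 is refused whole. A call with a gripper value outside its range is refused whole. The fingers move at their own pace and stop on an object; "squeeze" is the grip in N (left out, the last holds). Time passes only in rows, so rows that repeat a pose let the fingers close. It gives the time, the measured TCP pose, the force, the opening and the grip force at its end, in the units of the state.
- env.get_obs(): the state, without advancing time (a new reading comes with each control period).
- viewer.read_camera(name): name is "side" or "top"; returns a dict with "img" (420x560x3 uint8, red, green, blue), "fx", "fy", "cx", "cy" (pixels), "dist" ([k1, k2, p1, p2, k3] as OpenCV has them; the pictures are not rectified), "pose" (4x4, takes a point from camera to world coordinates). Camera axes: x right, y down, z forward; pixel columns grow to the right and rows downward; lengths in m; the calibration is good to about 2 mm. A picture is of the moment at which its call begins. There is no depth.
- env.sign_off(): hands the job in; it is judged then, once.
The state is a dict: "time_s": time; "qpos": joint angles; "joint_velocities": joint speeds; "effort": joint torques, N m; "tool_pos": TCP position; "tool_rot": TCP orientation; "force": force on the tool from outside, world axes, zero at the start; "wrist_torque": the same for the moment, N m; "grip_width": finger opening in m; "grasp_force": force on a finger pad.
Only numpy, scipy, OpenCV 4.12 (cv2) and the standard library are available. Lean on these libraries where they do the work, as an engineer would, in place of code of your own. Each camera call takes 0.05 s, during which the arm holds its last target. There are 200 camera calls.

## Working session

There is one attempt and no reset: what is moved stays moved. The work goes in short steps, Python scripts to look and compute and a tool call to move; the robot and the scene stay as the last step left them, time stands still between calls to the robot, and variables do not carry over. Pictures are saved under pics/ and viewed, at most 10 in all, crops included, and the job is handed in when it is done.

Besides the shell and the picture viewer there is one more tool, called in YAML: its name, and indented under it one key for each argument. step_arm: Moves the arm, as the interface text tells. Shifts and turns lie within -1 to 1; 1 stands for 0.2 m of shift or 1.5 rad of turn. Its arguments: {"type":"object","properties":{"delta_pos":{"type":"array"},"rot":{"type":"array"},"gripper":{"type":"array"},"squeeze":{"type":"number"}},"required":["delta_pos","rot","gripper"]}

```bash
mkdir -p pics; python3 - <<'E'
from cell import env, viewer
import cv2, numpy as np, pickle
d={n:viewer.read_camera(n) for n in("top","side")}
pickle.dump(d,open("cams.pkl","wb"))
for n,c in d.items():
    cv2.imwrite(f"pics/{n}0.png",c["img"][:,:,::-1]); print(n,c["fx"],c["fy"],c["cx"],c["cy"],c["dist"],np.round(c["pose"],3).tolist())
print(env.get_obs())
E
```

```text
top 477.4938471890216 477.4938471890216 281.08003408789176 206.00648053722907 [0.00238712 0.         0.         0.         0.        ] [[-0.016, -0.994, 0.108, 0.496], [-1.0, 0.016, -0.007, -0.017], [0.005, -0.108, -0.994, 1.095], [0.0, 0.0, 0.0, 1.0]]
side 429.6364137288727 429.6364137288727 271.62744666381604 205.16783699129354 [-0.02588693  0.          0.          0.          0.        ] [[-0.989, -0.095, 0.11, 0.515], [-0.145, 0.71, -0.689, 0.544], [-0.013, -0.698, -0.716, 0.671], [0.0, 0.0, 0.0, 1.0]]
{'time_s': 0.1, 'qpos': array([64.92191023, 18.43584108, -4.01483183, 83.16787031,  1.29543468,
       78.54083212, -3.26011324]), 'joint_velocities': array([-0.00202929, -0.10295714,  0.05227279, -0.19015464, -0.04042012,
       -0.00386062,  0.04975335]), 'effort': array([-3.55596205e-05, -4.92572379e+01, -4.05504433e-01, -3.13399386e+01,
       -6.41236408e-02,  3.94843379e-02,  6.27329450e-05]), 'tool_pos': array([ 0.2835172 , -0.58437945,  0.23255948]), 'tool_rot': array([-1.79900710e+02,  6.08997771e-03,  2.58869983e+01]), 'force': array([-0.57379411, -0.26565065,  0.30788682]), 'wrist_torque': array([ 0.01180482, -0.01780444,  0.05054295]), 'grasp_force': 0.0, 'grip_width': 0.0868733092443522}
```

View pics/top0.png

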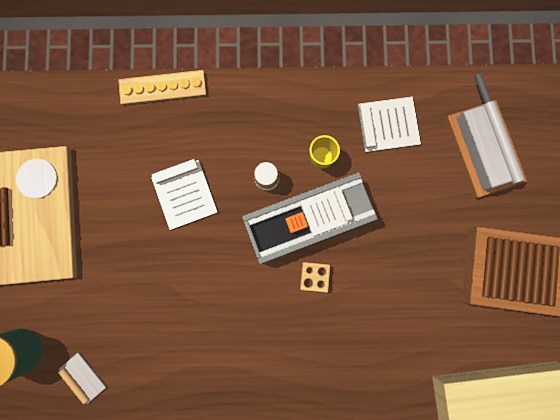

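View pics/side0.png

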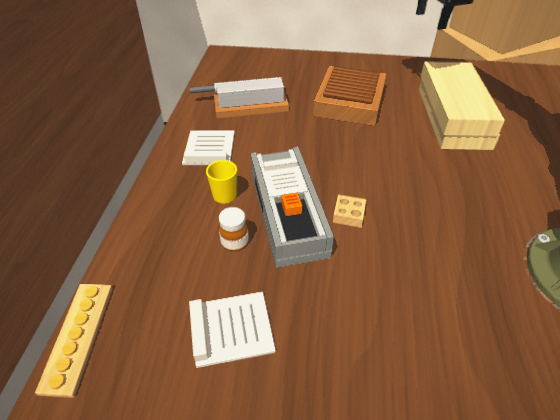

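The top view shows three white covers: one seated in the humidifier at (327,212), and loose ones at (184,195) and (390,124). The one on the runners, next to the orange tab at (297,222), fits the description. The cup is at (324,151), the jar at (266,176) and the gauge at (315,277). I'll confirm this in a crop and measure.

```bash
cat > h.py <<'E'
import numpy as np, cv2
def ray(c,px,z):
    K=np.array([[c["fx"],0,c["cx"]],[0,c["fy"],c["cy"]],[0,0,1]])
    u=cv2.undistortPoints(np.array(px,float).reshape(-1,1,2),K,np.array(c["dist"]))[:,0]
    P=np.array(c["pose"]); d=np.c_[u,np.ones(len(u))]@P[:3,:3].T; o=P[:3,3]
    return o+d*((z-o[2])/d[:,2])[:,None]
def proj(c,X):
    K=np.array([[c["fx"],0,c["cx"]],[0,c["fy"],c["cy"]],[0,0,1]]); P=np.linalg.inv(np.array(c["pose"]))
    return cv2.projectPoints(np.array(X,float).reshape(-1,1,3),cv2.Rodrigues(P[:3,:3])[0],P[:3,3],K,np.array(c["dist"]))[0][:,0]
def orange(c):
    h=cv2.cvtColor(c["img"],cv2.COLOR_RGB2HSV); m=cv2.inRange(h,(3,200,200),(14,255,255)); return m
E
python3 - <<'E'
import pickle,cv2,numpy as np
from h import *
d=pickle.load(open("cams.pkl","rb"))
t=d["top"]["img"][155:280,230:390]; s=d["side"]["img"][140:270,235:345]
a=cv2.resize(t,None,fx=3.5,fy=3.5,interpolation=2)[:,:,::-1]; cv2.imwrite("pics/c_top.png",a)
cv2.imwrite("pics/c_side.png",cv2.resize(s,None,fx=4.5,fy=4.5,interpolation=2)[:,:,::-1])
for n,c in d.items():
    m=orange(c); k,l,st,ce=cv2.connectedComponentsWithStats(m)
    for i in range(1,k):
        if st[i,4]>30: print(n,st[i],ce[i],ray(c,[ce[i]],.07))
E
```

```text
top [286 212  22  21  67] [297.         222.10447761] [[ 0.5725133  -0.05754926  0.07      ]]
side [284 194  15  11  93] [291.17204301 199.23655914] [[ 0.57125242 -0.05633107  0.07      ]]
side [285 206  17  10 112] [292.84821429 210.375     ] [[ 0.56461079 -0.02653394  0.07      ]]
```

View pics/c_top.png

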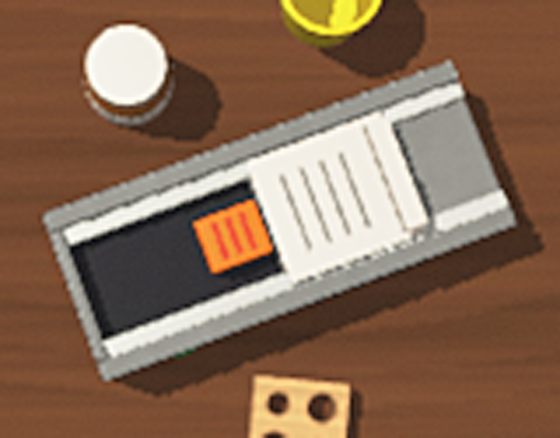

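View pics/c_side.png

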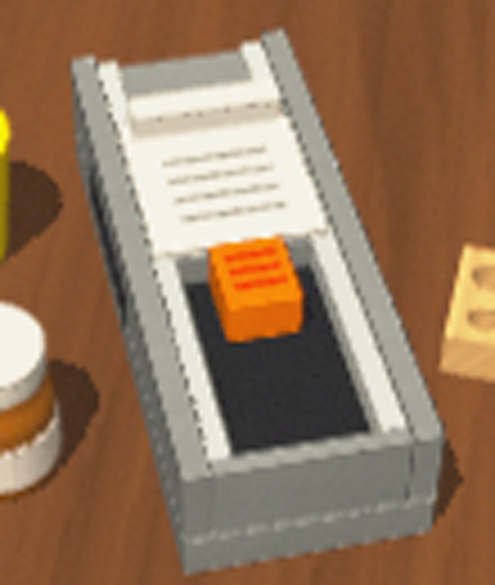

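The crops confirm it. The smallest cover sits on the runners with its rib at its right (-y) end, crop (400,170). The tab, crop (232,235), is up against its left edge, and the stop is at the far left. Next I'll get the humidifier pose from the cheek corners and the tab.

```bash
python3 - <<'E'
import pickle,cv2,numpy as np
from h import *
d=pickle.load(open("cams.pkl","rb")); c=d["top"]
h=cv2.cvtColor(c["img"],cv2.COLOR_RGB2HSV); m=cv2.inRange(h,(2,190,180),(16,255,255)); m[:205]=0;m[240:]=0;m[:,:280]=0;m[:,315:]=0
m=cv2.morphologyEx(m,cv2.MORPH_CLOSE,np.ones((5,5)))
r=cv2.minAreaRect(np.argwhere(m)[:,::-1].astype(np.float32)); print(r, ray(c,[r[0]],.07))
f=lambda x,y:(230+x/3.5-.3,155+y/3.5-.3)
W=ray(c,[f(45,215),f(100,374),f(455,62),f(515,222)],.066)[:,:2]
print(W, np.linalg.norm(W[0]-W[1]),np.linalg.norm(W[0]-W[2]),np.linalg.norm(W[1]-W[3]))
v=W[0]+W[1]-W[2]-W[3]; v/=np.linalg.norm(v); print("y axis",v,np.degrees(np.arctan2(v[1],v[0])))
o=W.mean(0)+v*.0135; print("origin",o,"tab",o+.017*v, "tabmeas",ray(c,[r[0]],.07)[0,:2]-v*.017)
# white / side refinement: all four cheek corners in side view
g=lambda x,y:(235+x/4.5-.3,140+y/4.5-.3)
S=ray(d["side"],[g(185,478),g(440,435),g(75,62),g(283,33)],.066)[:,:2]; print(S,np.linalg.norm(S[0]-S[1]),np.linalg.norm(S[0]-S[2]))
v2=S[0]+S[1]-S[2]-S[3]; v2/=np.linalg.norm(v2); print(np.degrees(np.arctan2(v2[1],v2[0])),S.mean(0)+v2*.0135)
# cover rib rear edge top (z=.08), plate front edge z=.066
print("rib", [(p[:2]-o)@v for p in ray(c,[f(383,112),f(425,225),f(398,118),f(440,225)],.08)],"front",[(p[:2]-o)@v for p in ray(c,[f(250,165),f(292,282)],.066)])
for n,px,z in(("jar",f(126,65),.075),("gauge",(315,277),.024),("cup",(324,151),.075)): 
    p=ray(c,[px],z)[0,:2]; q=p-o; print(n,p,"local",q@np.array([v[1],-v[0]]),q@v)
E
```

```text
((296.0959167480469, 222.08905029296875), (15.683513641357422, 18.609542846679688), 69.44395446777344) [[ 0.5725779  -0.05560468  0.07      ]]
[[ 0.58765219  0.05972366]
 [ 0.48955388  0.02686942]
 [ 0.67944705 -0.19695843]
 [ 0.57864999 -0.23062668]] 0.103453752863399 0.2726022619206651 0.2724745072746268
y axis [-0.33186771  0.94332594] 109.38217689964596
origin [ 0.57934556 -0.07251311] tab [ 0.57370381 -0.05647657] tabmeas [ 0.57821965 -0.07164122]
[[ 0.58555792  0.06151963]
 [ 0.48571559  0.02542956]
 [ 0.67590775 -0.19223269]
 [ 0.57613236 -0.22849669]] 0.1061648879771213 0.269357252852212
109.59903869679026 [ 0.57630002 -0.07072719]
rib [np.float64(-0.0946525914815369), np.float64(-0.09364325949808415), np.float64(-0.10195367344734325), np.float64(-0.1022232535861551)] front [np.float64(-0.007726290443020256), np.float64(-0.006480222310540153)]
jar [0.67914308 0.00826833] local 0.12095033609861416 0.04308364970494373
gauge [ 0.45314103 -0.09688773] local -0.12714115859675215 0.018889994151781858
cup [ 0.72629223 -0.11924381] local 0.12311019296228404 -0.0928491377693475
```

Humidifier origin is about (0.578, -0.072) with yaw 19.4°, so the target tool yaw is 109.4°. I'll carry the tool there high up, with the fingers shut.

step_arm:
  delta_pos:
    - [0.2,-0.15,0]
    - [0.5,-0.35,0]
    - [0.8,-0.57,0]
    - [1.0,-0.7,0]
    - [1.0,-0.7,0]
    - [1.0,-0.7,0]
    - [1.0,-0.7,0]
  rot:
    - [0,0,-0.1]
    - [0,0,-0.2]
    - [0,0,-0.3]
    - [0,0,-0.4]
    - [0,0,-0.5]
    - [0,0,-0.5]
    - [0,0,-0.5]
  gripper: [-1,-1,-1,-1,-1,-1,-1]

```text
time_s: 0.98
tool_pos: [0.4016, -0.3726, 0.2332]
tool_rot: [-180.0, 0.0, 68.6]
force: [0.0, 0.3, -0.1]
grip_width: 0.0248
grasp_force: 0.0
```

```bash
cat >> h.py <<'E'
from scipy.spatial.transform import Rotation as Rn
V=np.array([np.cos(np.radians(109.4)),np.sin(np.radians(109.4))]); U=np.array([V[1],-V[0]]); O=np.array([.578,-.072])
def go(env,hx,hy,tipz):
    s=env.get_obs(); R=Rn.from_euler("xyz",s["tool_rot"],degrees=True)
    p=np.r_[O+hx*U+hy*V, tipz+env.tcp_to_tips]; q=s["tool_pos"]; l=q[:2]-O
    T=Rn.from_euler("xyz",[180,0,109.4],degrees=True)
    print("t",round(s["time_s"],2),"local",l@U,l@V,"tip",q[2]-env.tcp_to_tips,"F",s["force"].round(1),"w",s["grip_width"],"rot",s["tool_rot"].round(1))
    print("shift",(R.inv().apply(p-q)/.2).round(3),"rot",((R.inv()*T).as_rotvec()/1.5).round(3))
E
python3 -c "
from cell import env,viewer
from h import *
go(env,0,.018,.18)"
```

```text
t 0.97 local -0.26623753000011907 -0.22496856568514176 tip 0.22223720764032384 F [ 0.   0.3 -0.1] w 0.02477544501372226 rot [-180.     0.    68.6]
shift [1.79  0.214 0.211] rot [-0.     0.    -0.475]
```

step_arm:
  delta_pos:
    - [0.25,0.03,0]
    - [0.5,0.06,0]
    - [0.75,0.09,0]
    - [0.95,0.11,0]
    - [0.95,0.11,0]
    - [0.95,0.11,0]
    - [0.95,0.11,0]
  rot:
    - [0,0,-0.1]
    - [0,0,-0.2]
    - [0,0,-0.3]
    - [0,0,-0.4]
    - [0,0,-0.475]
    - [0,0,-0.475]
    - [0,0,-0.475]
  gripper: [-1,-1,-1,-1,-1,-1,-1]

```text
time_s: 1.85
tool_pos: [0.4911, -0.2037, 0.2333]
tool_rot: [-180.0, -0.0, 109.4]
force: [-0.8, 0.1, 0.8]
grip_width: 0.0004
grasp_force: 0.0
```

```bash
python3 -c "
from cell import env,viewer
from h import *
go(env,0,.018,.12)"
```

```text
t 1.85 local -0.12577426298881234 -0.09538616529005957 tip 0.22232320498307862 F [-0.8  0.1  0.8] w 0.000441339393944784 rot [-180.    -0.   109.4]
shift [0.567 0.629 0.511] rot [-0. -0. -0.]
```

step_arm:
  delta_pos:
    - [0.2,0.2,0]
    - [0.4,0.4,0]
    - [0.57,0.63,0.1]
    - [0.57,0.63,0.35]
    - [0.57,0.63,0.61]
    - [0.57,0.63,0.61]
    - [0.57,0.63,0.61]
  rot:
    - [0,0,0]
    - [0,0,0]
    - [0,0,0]
    - [0,0,0]
    - [0,0,0]
    - [0,0,0]
    - [0,0,0]
  gripper: [-1,-1,-1,-1,-1,-1,-1]

```text
time_s: 2.72
tool_pos: [0.573, -0.0532, 0.1133]
tool_rot: [179.9, 0.1, 109.6]
force: [-0.1, -0.8, 0.5]
grip_width: 0.0004
grasp_force: 0.0
```

```bash
python3 - <<'E'
from cell import env,viewer
from h import *
go(env,0,.018,.056)
c=viewer.read_camera("side")
cv2.imwrite("pics/s2.png",cv2.resize(c["img"][120:280,220:370],None,fx=3.6,fy=3.6,interpolation=2)[:,:,::-1])
E
```

```text
t 2.73 local 0.0015410631272323424 0.01937139624395734 tip 0.10231965222222095 F [-0.1 -0.8  0.5] w 0.00042425308418449903 rot [1.799e+02 1.000e-01 1.096e+02]
shift [-0.007 -0.008  0.232] rot [0.001 0.001 0.002]
```

View pics/s2.png

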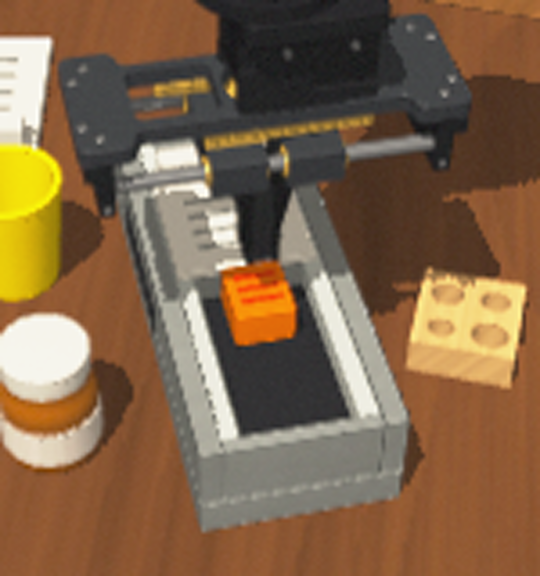

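The closed fingertips stand directly over the orange tab (crop 262,258). Cup (20,220), jar (45,390) and gauge (465,325) are clear. Pressing now.

step_arm:
  delta_pos:
    - [-0.01,-0.01,0.1]
    - [-0.01,-0.01,0.15]
    - [-0.01,-0.01,0.17]
    - [-0.01,-0.01,0.185]
    - [-0.01,-0.01,0.2]
    - [-0.01,-0.01,0.215]
    - [-0.01,-0.01,0.23]
    - [-0.01,-0.01,0.23]
  rot:
    - [0,0,0]
    - [0,0,0]
    - [0,0,0]
    - [0,0,0]
    - [0,0,0]
    - [0,0,0]
    - [0,0,0]
    - [0,0,0]
  gripper: [-1,-1,-1,-1,-1,-1,-1,-1]

```text
time_s: 3.78
tool_pos: [0.5703, -0.0558, 0.0673]
tool_rot: [-179.9, 0.1, 109.7]
force: [-6.2, -1.7, 13.2]
grip_width: 0.0006
grasp_force: 6.8
```

step_arm:
  delta_pos:
    - [0,0,0.005]
    - [0,0,0.01]
    - [0,0,0.01]
  rot:
    - [0,0,0]
    - [0,0,0]
    - [0,0,0]
  gripper: [-1,-1,-1]

```text
time_s: 4.15
tool_pos: [0.5704, -0.0558, 0.0672]
tool_rot: [-179.9, 0.1, 109.7]
force: [-11.3, -1.3, 24.8]
grip_width: -0.0002
grasp_force: 12.7
```

The tab has bottomed: height is unchanged while the force rises. Rising, then moving back behind the cover.

step_arm:
  delta_pos:
    - [0,0,-0.1]
    - [0,0,-0.35]
    - [0,0,-0.35]
    - [-0.25,0,-0.35]
    - [-0.5,0,-0.35]
    - [-0.71,0,-0.35]
    - [-0.71,0,-0.35]
    - [-0.71,0,-0.35]
    - [-0.71,0,-0.35]
  rot:
    - [0,0,0]
    - [0,0,0]
    - [0,0,0]
    - [0,0,0]
    - [0,0,0]
    - [0,0,0]
    - [0,0,0]
    - [0,0,0]
    - [0,0,0]
  gripper: [-1,-1,-1,-0.5,-0.5,-0.5,-0.5,-0.5,-0.5]

```text
time_s: 5.28
tool_pos: [0.6184, -0.1867, 0.1334]
tool_rot: [-180.0, -0.0, 109.8]
force: [0.4, 0.4, 0.7]
grip_width: 0.0216
grasp_force: 0.0
```

```bash
python3 - <<'E'
from cell import env,viewer
from h import *
go(env,0,-.122,.064)
c=viewer.read_camera("side")
cv2.imwrite("pics/s3.png",cv2.resize(c["img"][120:280,220:370],None,fx=3.6,fy=3.6,interpolation=2)[:,:,::-1])
E
```

```text
t 5.28 local -1.3695828220097739e-05 -0.12161915297962766 tip 0.12237509417864574 F [0.4 0.4 0.7] w 0.021614048732485538 rot [-180.    -0.   109.8]
shift [-0.002  0.     0.292] rot [-0.    -0.001  0.005]
```

View pics/s3.png

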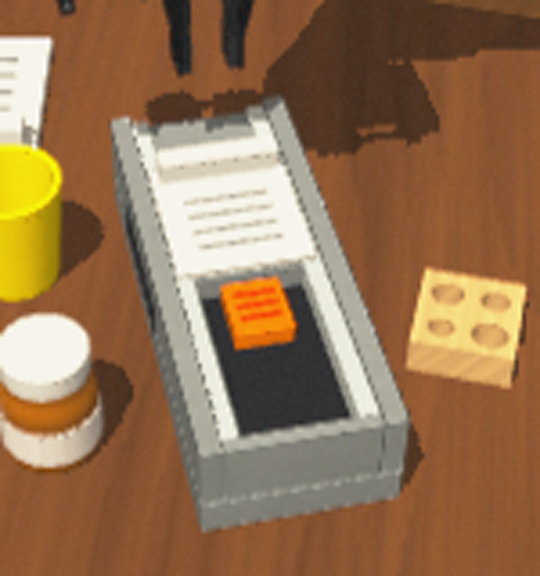

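The tab is visibly sunk at (258,312), the cover is still seated, and the fingers (180,65 / 235,60) are behind it. Lowering behind the rib.

step_arm:
  delta_pos:
    - [0,0,0.1]
    - [0,0,0.2]
    - [0,0,0.26]
    - [0,0,0.285]
    - [0,0,0.285]
    - [0,0,0.285]
    - [0,0,0.285]
  rot:
    - [0,0,0]
    - [0,0,0]
    - [0,0,0]
    - [0,0,0]
    - [0,0,0]
    - [0,0,0]
    - [0,0,0]
  gripper: [-0.5,-0.5,-0.5,-0.5,-0.5,-0.5,-0.5]

```text
time_s: 6.2
tool_pos: [0.619, -0.1889, 0.0773]
tool_rot: [179.9, 0.1, 109.7]
force: [0.6, 0.1, -0.4]
grip_width: 0.0221
grasp_force: 0.0
```

step_arm:
  delta_pos:
    - [0.03,0,0]
    - [0.06,0,0]
    - [0.09,0,0]
    - [0.12,0,0]
    - [0.15,0,0]
    - [0.18,0,0]
    - [0.21,0,0]
    - [0.24,0,0]
    - [0.27,0,0]
    - [0.3,0,0]
  rot:
    - [0,0,0]
    - [0,0,0]
    - [0,0,0]
    - [0,0,0]
    - [0,0,0]
    - [0,0,0]
    - [0,0,0]
    - [0,0,0]
    - [0,0,0]
    - [0,0,0]
  gripper: [-0.5,-0.5,-0.5,-0.5,-0.5,-0.5,-0.5,-0.5,-0.5,-0.5]

```text
time_s: 7.45
tool_pos: [0.5982, -0.132, 0.0767]
tool_rot: [180.0, 0.0, 109.7]
force: [0.8, -1.0, 0.9]
grip_width: 0.0222
grasp_force: 0.7
```

```bash
python3 - <<'E'
from cell import env,viewer
from h import *
go(env,0,-.005,.066)
c=viewer.read_camera("side")
cv2.imwrite("pics/s4.png",cv2.resize(c["img"][120:280,220:370],None,fx=3.6,fy=3.6,interpolation=2)[:,:,::-1])
E
```

```text
t 7.45 local -0.0008405541047104038 -0.0633438895931796 tip 0.06566585744827301 F [ 0.8 -1.   0.9] w 0.022172645177708648 rot [180.    0.  109.7]
shift [ 0.292  0.006 -0.002] rot [0.    0.    0.003]
```

View pics/s4.png

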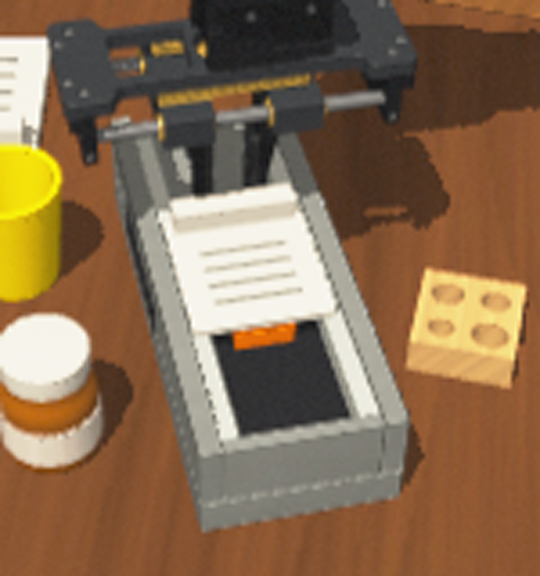

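The cover is sliding flat and straight over the sunken tab (265,335), with the fingers behind the rib at (230,190). I'll continue slowly.

step_arm:
  delta_pos:
    - [0.03,0,0]
    - [0.06,0,0]
    - [0.09,0,0]
    - [0.12,0,0]
    - [0.15,0,0]
    - [0.18,0,0]
    - [0.21,0,0]
    - [0.23,0,0]
    - [0.25,0,0]
    - [0.265,0,0]
    - [0.275,0,0]
    - [0.285,0,0]
    - [0.29,0,0]
    - [0.29,0,0]
  rot:
    - [0,0,0]
    - [0,0,0]
    - [0,0,0]
    - [0,0,0]
    - [0,0,0]
    - [0,0,0]
    - [0,0,0]
    - [0,0,0]
    - [0,0,0]
    - [0,0,0]
    - [0,0,0]
    - [0,0,0]
    - [0,0,0]
    - [0,0,0]
  gripper: [-0.5,-0.5,-0.5,-0.5,-0.5,-0.5,-0.5,-0.5,-0.5,-0.5,-0.5,-0.5,-0.5,-0.5]

```text
time_s: 9.25
tool_pos: [0.5787, -0.0775, 0.0765]
tool_rot: [-180.0, -0.0, 109.7]
force: [0.8, -0.4, 1.1]
grip_width: 0.0213
grasp_force: 0.6
```

step_arm:
  delta_pos:
    - [-0.05,0,0]
    - [-0.1,0,0]
    - [-0.1,0,0]
    - [-0.1,0,-0.2]
    - [-0.1,0,-0.4]
    - [-0.3,0,-0.6]
    - [-0.7,0,-0.6]
    - [-0.9,0,-0.6]
    - [-0.9,0,-0.6]
    - [-0.9,0,-0.6]
  rot:
    - [0,0,0]
    - [0,0,0]
    - [0,0,0]
    - [0,0,0]
    - [0,0,0]
    - [0,0,0]
    - [0,0,0]
    - [0,0,0]
    - [0,0,0]
    - [0,0,0]
  gripper: [-0.5,-0.5,-0.5,-0.5,-0.5,-0.5,-0.5,-0.5,-0.5,-0.5]

```text
time_s: 10.5
tool_pos: [0.6392, -0.246, 0.1959]
tool_rot: [-180.0, -0.1, 109.7]
force: [-0.3, 0.9, -0.1]
grip_width: 0.0218
grasp_force: 0.0
```

```bash
python3 - <<'E'
from cell import env,viewer
from h import *
go(env,0,-.005,.066)
a=viewer.read_camera("side")["img"][120:280,220:370]; b=viewer.read_camera("top")["img"][130:290,230:390]
cv2.imwrite("pics/s5.png",cv2.resize(np.hstack([a,b]),None,fx=2.5,fy=2.5,interpolation=2)[:,:,::-1])
E
```

```text
t 10.5 local -1.73386124535449e-05 -0.18441777529865203 tip 0.18490990736456778 F [-0.3  0.9 -0.1] w 0.021848961390069307 rot [-1.800e+02 -1.000e-01  1.097e+02]
shift [0.896 0.005 0.596] rot [-0.    -0.001  0.004]
```

View pics/s5.png

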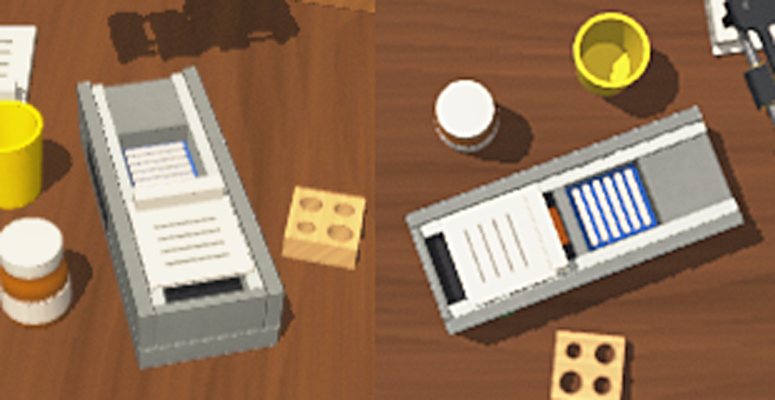

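The blue filter well (612,205 in the right half) is completely open. The cover lies flat and straight, short of the stop. The tab is down, the bystanders haven't moved and the arm is clear.

```bash
python3 -c "
from cell import env
print(env.sign_off())"
```

```text
the job is handed in; nothing more can be done
None
```

The job is handed in: the tab is pressed right down, and the cover lies flat on its runners at about y +50 mm, leaving the blue filter well fully open; the cup, jar and gauge block still stand where they were, and the arm is clear (the hand-in returned no verdict).

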